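# Balance the centrifuge rotor with the matching tube inserts

## Robot

A 7-joint arm with a two-finger parallel gripper is mounted at the origin on the work surface. World frame = base frame: x ahead of the robot, y to its left, z up, the work surface at z = 0. Lengths are in mm, angles in rad, forces in N, time in s.
With the tool pointing down it reaches from about 400 to 850 mm from the base axis. Payload 4.5 kg.
Tool frame: the origin (TCP) lies on the centre line of the jaws, within the pads' length; the fingertips stand 19 mm ahead of it and the grasp point (between the pads) is the TCP (env.finger_overhang is the distance from the TCP to the fingertips, in mm); z points along the fingers, y is the line along which they close (so a half turn about z gives the same grasp; the last joint's range is limited). The gripper opens to 88 mm and grips with 3 to 60 N. Pads are 18 mm wide; open, the fingers measure 123 mm over their backs; the gripper's body (75 mm by 187 mm) begins 45 mm behind the grasp point.
Start: joints at [0.034, 0.689, -0.195, 1.565, 0.157, 0.902, -0.215], TCP at [625.021, 0.025, 257.743] pointing down, gripper open.
Joint ranges: [-3.01, 3.01], [-0.46, 2.08], [-1.47, 1.51], [0.13, 2.56], [-1, 4.14], [0.04, 2.09], [-2.66, 2.66]. Speed limits (rad/s): [2.57, 2.57, 3.14, 3.14, 3.14, 3.14, 3.14].

## Interface

Orientations are given as [roll, pitch, yaw] about the fixed x, y, z axes, in that order (R = Rz(yaw) Ry(pitch) Rx(roll)).
In Python, from bench import env gives the robot as it stands.
- The arm moves only by the tool step_arm, never from a script. Its argument "increments" is a list of rows, each a list of 7 numbers: the opening in per cent of the stroke, from 0 (shut) to 100 (fully open), then the shift along the tool's x, y, z in mm, then the turn, a rotation vector about the tool's x, y, z in degrees. A call has 1 to 8 rows; each row shifts and turns the commanded pose from where the row before left it, along the tool's axes as they then stand; what a row does not reach is not made up. A row lasts 1/10 s, in which the tool goes at most 50 mm and 8.59 degrees, less where a joint would pass 70% of its speed; a pose out of reach is approached as far as the arm can. A call is refused whole if a number of a shift passes 50 or a number of a turn 8.59, either way. A call with a gripper value outside its range is refused whole. The fingers move at their own pace and stop on an object; "grip_force" is the grip in N (left out, the last holds). Time passes only in rows, so rows that do not move let the fingers close. It gives the time, the measured TCP pose, the force, the opening and the grip force at its end, in the units of the state.
- env.observe(): the state, without advancing time (a new reading comes with each control period).
- env.snapshot(name): name is "scene" or "side" or "wrist"; returns the picture (420x560x3 uint8, blue, green, red); there is no depth.
- env.camera_model(name): a dict with "vertical_fov" (degrees; the focal length in pixels is half the picture's height over the tangent of half this angle, whatever the lens; pixels are square), "cx", "cy" (the principal point, pixels), "position" and "orientation" of the camera in the world. Camera axes: x right, y up, looking along -z (the intrinsics and any distortion apply to the point x, -y, -z); pixel columns grow to the right and rows downward; lengths in mm; the calibration is good to about 2 mm. A picture is of the moment at which its call begins: read the wrist's pose just before it. camera_model takes no time and is no camera call; for the wrist camera it gives the pose at the moment of the call.
- env.hand_in(): hands the job in; it is judged then, once.
The state is a dict: "clock": time; "joints": joint angles; "joint_vel": joint speeds; "joint_torque": joint torques, N m; "tcp_pos": TCP position; "tool_rot": TCP orientation; "ft_force": force on the tool from outside, world axes, zero at the start; "torque": the same for the moment, N m; "finger_gap": opening from 0.0 (shut) to 1.0 (fully open); "grip_force": force on a finger pad.
Only numpy, scipy, OpenCV 4.12 (cv2) and the standard library are available. Lean on these libraries where they do the work, as an engineer would, in place of code of your own. Each camera call takes 0.05 s, during which the arm holds its last target. There are 200 camera calls.

## Task

Finish loading the centrifuge so that its rotor is balanced: three of the six buckets already hold a tube insert (one with six small tubes, one with three medium, one with two large), and the twin of each stands loose on the steel tray. Lift each loose insert by its upright handle and put it in the empty bucket directly opposite its twin, across the hub, lowering it gently until it stands upright on the bucket's bottom; do not drop or tip it, for the tubes are full. Leave the three inserts that are already loaded in their buckets.

Things in the scene. Friction and masses are not known exactly. Their poses are not given: they have to be found in the camera images.
- insert_six_grip (a point): Loose insert with six small tubes in a ring (caps 14 mm). Every insert: round green carrier 60 mm across with an upright white handle in its middle, a round bar 16 mm thick from 104 to 142 mm above the underside (top). Tubes white, caps red, up to 90 mm; 0.3 kg. Point: middle of the handle, on the axis, 122 mm above the underside; z up.
- insert_three_grip (a point): Loose insert with three medium tubes in a triangle (caps 22 mm). Build and handle as the six-tube insert. It stands upright on the 3 mm thick floor of a steel tray (rim 14 mm high) on the bench at z = 0. Point: middle of the handle, on the axis, 122 mm above the underside; z up.
- insert_two_grip (a point): Loose insert with two large tubes side by side (caps 26 mm). Build and handle as the six-tube insert. The loose inserts stand on the tray in any order, at least 85 mm apart centre to centre; any grasp yaw will do. Point: middle of the handle, on the axis, 122 mm above the underside; z up.
- twin_six_grip (a point): Insert with six small tubes that already stands in one of the rotor's buckets (which one varies), built as the loose insert with six small tubes. Point: middle of its handle, 122 mm above its underside; z up. Handle tops of loaded inserts are at z = 0.084.
- twin_three_grip (a point): Insert with three medium tubes that already stands in one of the rotor's buckets (which one varies), built as the loose insert with three medium tubes. Point: middle of its handle, 122 mm above its underside; z up. Handle tops of loaded inserts are at z = 0.084.
- twin_two_grip (a point): Insert with two large tubes that already stands in one of the rotor's buckets (which one varies), built as the loose insert with two large tubes. Point: middle of its handle, 122 mm above its underside; z up. Handle tops of loaded inserts are at z = 0.084.
- bucket_a: One of the three empty blue buckets of the rotor. Upright round cup, 83 mm outside, 76 mm inside diameter, 84 mm high, floor 6 mm thick; a seated insert's underside is 6 mm above the origin. Origin: centre of its underside; z up.
- bucket_b: One of the three empty blue buckets of the rotor. Same cup as bucket_a. The six buckets hang evenly round the hub, centres on a circle of 112 mm radius, full and empty in turn; opposite an empty one is always a full one, 224 mm away. Origin: centre of its underside; z up.
- bucket_c: One of the three empty blue buckets of the rotor. Same cup as bucket_a. Bucket rims are at z = 0.020; the white deck round the 370 mm wide opening is at z = 0.040, its rubber lip at z = 0.051. Origin: centre of its underside; z up.
Not all that is in view belongs to the job. What is shaped like the part that bears insert_six_grip but yellow is not meant.

How it is judged:
By the outcome, as a careful person would: the job done as asked, in the order asked, and still so for the second after the job is handed in, with the robot touching nothing.
It also fails if it takes over 99 s, if anything falls off the work surface, if the arm or the gripper's body presses on something with over 40 N, if the wrist force passes 120 N, or if a joint passes its speed limit or range.

## Working session

There is one attempt and no reset: what is moved stays moved. The work goes in short steps, Python scripts to look and compute and a tool call to move; the robot and the scene stay as the last step left them, time stands still between calls to the robot, and variables do not carry over. Pictures are saved under pics/ and viewed, at most 14 in all, crops included, and the job is handed in when it is done.

Besides the shell and the picture viewer there is one more tool, called as name(argument=value, ...), one argument or row to a line, values as JSON. step_arm: Moves the arm, as the interface text tells. Its arguments: {"type":"object","properties":{"increments":{"type":"array","items":{"type":"array","items":{"type":"number"}}},"grip_force":{"type":"number"}},"required":["increments"]}

```bash
mkdir -p pics
python3 - <<'E'
from bench import env
import cv2
s=env.observe(); print(s)
for n in ["scene","side","wrist"]:
    print(n,env.camera_model(n)); cv2.imwrite(f"pics/{n}0.png",env.snapshot(n))
E
```

```text
{'clock': 0.0, 'joints': array([ 0.03383716,  0.68999968, -0.19455186,  1.5663026 ,  0.15730114,
        0.90248335, -0.21510266]), 'joint_vel': array([-5.97074291e-04, -1.66977188e-03, -5.03570697e-05, -1.01777534e-03,
       -1.26141838e-03, -6.39534781e-04,  1.38048826e-03]), 'joint_torque': array([ 3.38560185e-04, -5.27571630e+01, -1.26686912e+00, -1.53434461e+01,
       -5.26333472e-02,  6.56995355e-03,  1.65937727e-04]), 'tcp_pos': array([ 6.24424601e+02, -4.82947372e-02,  2.56912196e+02]), 'tool_rot': array([-3.13979637e+00,  1.02047888e-04,  1.57086585e+00]), 'ft_force': array([ 0.07552366, -0.5427181 , -0.12730325]), 'torque': array([ 0.00780225,  0.01019253, -0.02686542]), 'grip_force': 0.0, 'finger_gap': 0.9979609247342547}
scene {'vertical_fov': 52.581916392657384, 'cx': 272.3435275187903, 'cy': 213.80091547397095, 'position': array([1083.36677057, -152.86429712,  815.94799354]), 'orientation': array([ 0.71148092, -0.01904407,  1.31842898])}
side {'vertical_fov': 54.921465681502866, 'cx': 281.86454792676403, 'cy': 212.5394326166859, 'position': array([362.11875506, 793.61329492, 600.81475433]), 'orientation': array([ 0.97314346, -0.01758323, -2.96396917])}
wrist {'vertical_fov': 63.390501357805796, 'cx': 280.2668283401006, 'cy': 209.72976880737065, 'position': array([624.62708288,  84.11866855, 384.01866673]), 'orientation': array([-0.32806857,  0.00055672,  0.00102002])}
```

View pics/scene0.png

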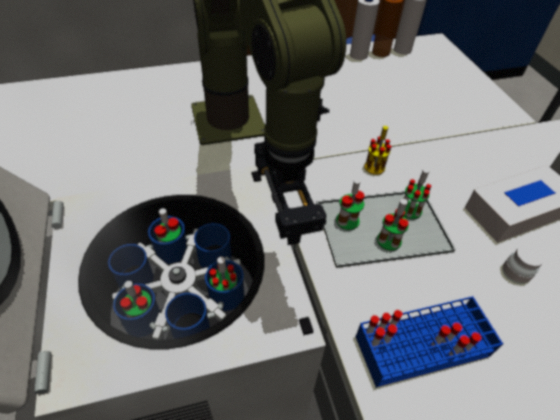

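View pics/side0.png

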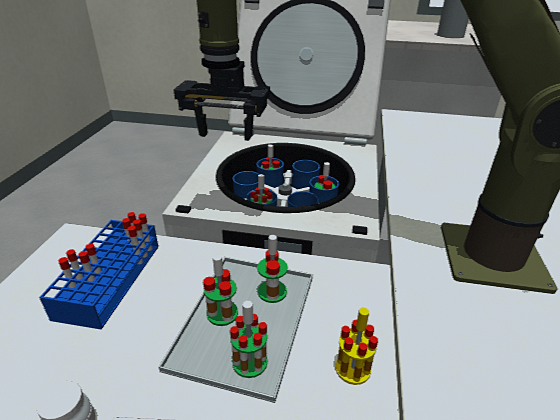

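View pics/wrist0.png

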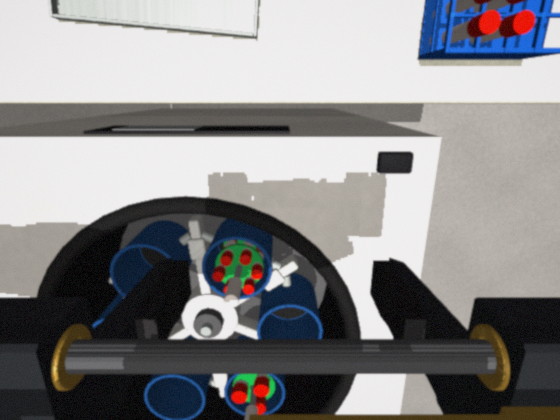

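Scene view: rotor at left, with the hub near (178,275); tray at right, with two inserts near (352,210) and (395,230) and the six-tube near (418,195). The yellow decoy is at (378,150). Next I'll enlarge crops for exact pixels.

Run:
```python
import cv2,numpy as np
def crop(n,x,y,w,h,k):
    im=cv2.imread(f"pics/{n}0.png")[y:y+h,x:x+w]
    im=cv2.resize(im,None,fx=k,fy=k,interpolation=cv2.INTER_CUBIC)
    for i in range(0,w,10): cv2.line(im,(i*k,0),(i*k,12 if (x+i)%50==0 else 5),(255,0,255),1); (x+i)%50==0 and cv2.putText(im,str(x+i),(i*k,24),0,.4,(255,0,255))
    for i in range(0,h,10): cv2.line(im,(0,i*k),(12 if (y+i)%50==0 else 5,i*k),(255,0,255),1); (y+i)%50==0 and cv2.putText(im,str(y+i),(14,i*k+4),0,.4,(255,0,255))
    return im
cv2.imwrite("pics/c1.png",crop("scene",330,160,120,100,6))
cv2.imwrite("pics/c2.png",crop("side",190,220,100,160,3) if 0 else crop("side",190,225,130,100,6))
cv2.imwrite("pics/c3.png",crop("scene",75,190,200,150,4))
cv2.imwrite("pics/c4.png",crop("side",210,135,150,85,5))
```

```text
(no output)
```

View pics/c1.png

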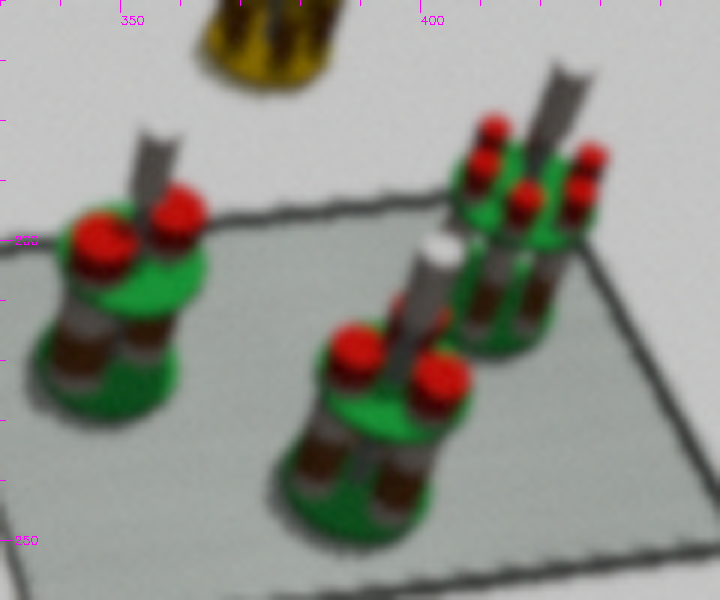

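View pics/c2.png

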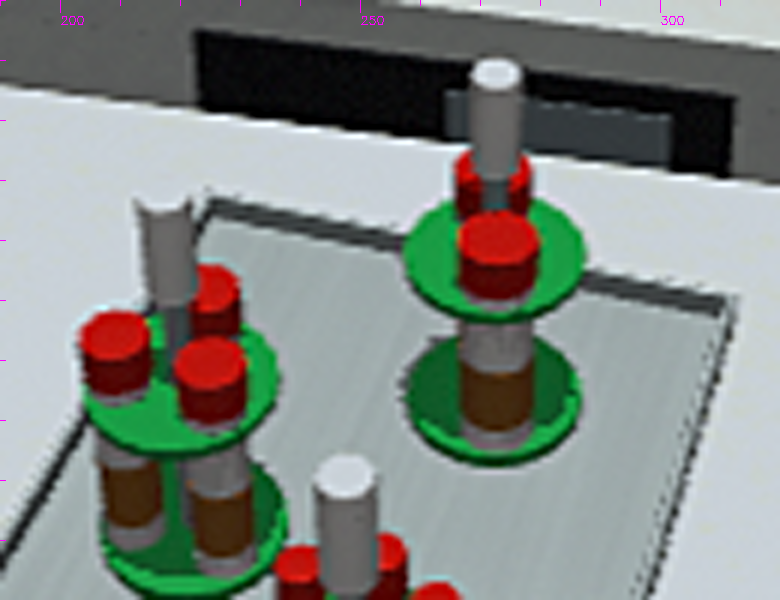

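View pics/c3.png

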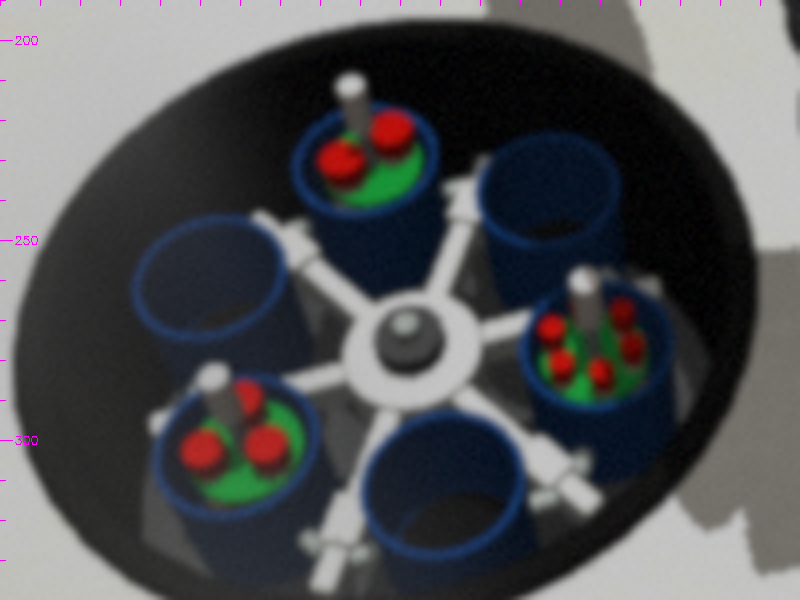

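View pics/c4.png

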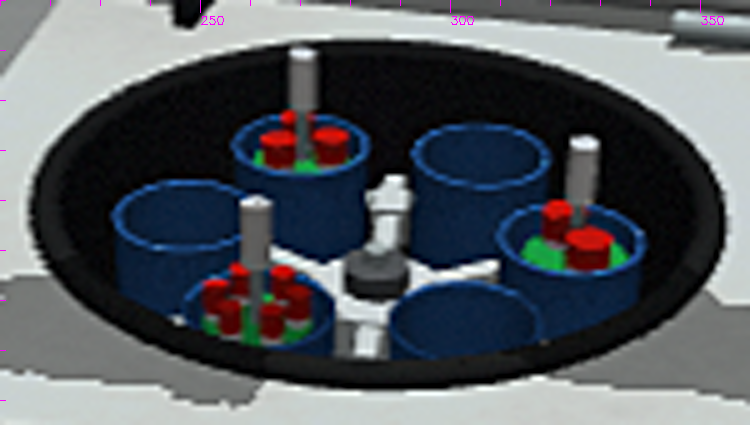

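Pixels read, converted to full-image coordinates:

| Item | Scene | Side |
|---|---|---|
| Loose two, handle top | (356.7,182.3) | (272.8,237.2) |
| Loose six, handle top | (425.6,171.7) | (247.7,304.3) |
| Loose three, handle top | (403.7,201.5) | (217.3,258.8) |
| Twin two, handle top | (162.5,211.2) | (326.8,163.4) |
| Twin six, handle top | (220.8,259.8) | (261.4,175.6) |
| Twin three, handle top | (128.2,284.5) | (270.6,146) |

The three empty rims also read clearly in both views.

```bash
cat > h.py <<'E'
import numpy as np
from scipy.spatial.transform import Rotation as R
def ray(m,uv):
    f=210/np.tan(np.radians(m["vertical_fov"]/2))
    d=np.array([(uv[0]-m["cx"])/f,-(uv[1]-m["cy"])/f,-1])
    return m["position"],R.from_euler("xyz",m["orientation"]).apply(d)
def atz(m,uv,z):
    p,d=ray(m,uv); return p+d*(z-p[2])/d[2]
def tri(rays):
    A=0;b=0
    for p,d in rays:
        d=d/np.linalg.norm(d);M=np.eye(3)-np.outer(d,d);A=A+M;b=b+M@p
    return np.linalg.solve(A,b)
E
python3 - <<'E'
from h import *
from bench import env
from scipy.optimize import least_squares
S=env.camera_model("scene");D=env.camera_model("side")
np.set_printoptions(precision=1,suppress=True)
P={"two":(356.7,182.3,272.8,237.2,145),"six":(425.6,171.7,247.7,304.3,145),"three":(403.7,201.5,217.3,258.8,145),
"Ttwo":(162.5,211.2,326.8,163.4,84),"Tsix":(220.8,259.8,261.4,175.6,84),"Tthree":(128.2,284.5,270.6,146,84),
"oppthree":(212,237.5,303,199.2,20),"oppsix":(127,259.2,306.2,166,20),"opptwo":(186,311,246.2,178,20)}
q={}
for k,v in P.items():
    a=atz(S,v[:2],v[4]);b=atz(D,v[2:4],v[4]);q[k]=(a+b)[:2]/2
    print(k,a[:2],b[:2],tri([ray(S,v[:2]),ray(D,v[2:4])]))
o=["Ttwo","opptwo","Tsix","oppsix","Tthree","oppthree"]
base=dict(Ttwo=0,opptwo=180)
c0=np.mean([q[k] for k in o],axis=0)
ang={k:np.degrees(np.arctan2(*(q[k]-c0)[::-1])) for k in o}; print(c0,ang,{k:np.hypot(*(q[k]-c0)) for k in o})
idx={k:round((ang[k]-ang["Ttwo"])/60) for k in o}
f=lambda p:np.concatenate([p[:2]+112*np.array([np.cos(p[2]+idx[k]*np.pi/3),np.sin(p[2]+idx[k]*np.pi/3)])-q[k] for k in o])
r=least_squares(f,[*c0,np.radians(ang["Ttwo"])]);print(r.x,r.fun)
for k in o: print(k,r.x[:2]+112*np.array([np.cos(r.x[2]+idx[k]*np.pi/3),np.sin(r.x[2]+idx[k]*np.pi/3)]))
E
```

```text
two [480.4 210.9] [474.7 215.7] [476.2 212.5 141.6]
six [484.9 379. ] [479.6 384.2] [481.  381.6 141.5]
three [558.7 288. ] [555.9 293.6] [556.8 290.1 142.1]
Ttwo [ 409.8 -222.5] [ 407.9 -219.6] [ 408.1 -222.7   82.3]
Tsix [ 572.7 -117.2] [ 570.3 -113.9] [ 571.2 -117.2   82. ]
Tthree [ 587.6 -304.5] [ 583.  -297.2] [ 584.8 -305.4   80. ]
oppthree [ 460.6 -123.2] [ 458.4 -122.4] [ 459.  -123.4   18.9]
oppsix [ 476.6 -318. ] [ 474.4 -314.2] [ 474.9 -318.5   17.7]
opptwo [ 636.6 -205.4] [ 636.2 -203.1] [ 636.5 -205.3   19. ]
[ 522.8 -213.4] {'Ttwo': np.float64(-176.20101674579053), 'opptwo': np.float64(4.6087224816546), 'Tsix': np.float64(63.57092778171447), 'oppsix': np.float64(-114.75220305706405), 'Tthree': np.float64(-54.46340081857685), 'oppthree': np.float64(124.9368771957036)} {'Ttwo': np.float64(114.26442656240852), 'opptwo': np.float64(113.94957297539536), 'Tsix': np.float64(109.2993791519982), 'oppsix': np.float64(113.06609933396206), 'Tthree': np.float64(107.43635213903389), 'oppthree': np.float64(110.56926150929331)}
[ 522.8 -213.4   -3.1] [ 2.4 -1.4 -1.9 -0.2 -0.6  3.3 -0.7  1.5  1.2 -4.8 -0.3  1.5]
Ttwo [ 411.2 -222.4]
opptwo [ 634.5 -204.4]
Tsix [ 570.9 -112.3]
oppsix [ 474.8 -314.6]
Tthree [ 586.5 -305.6]
oppthree [ 459.2 -121.3]
```

step_arm(
  increments=[
    [45, 37, -15, 0, 0, 0, 0],
    [45, 37, -15, 0, 0, 0, 0],
    [45, 37, -15, 0, 0, 0, 0],
    [45, 37, -15, 0, 0, 0, 0],
    [45, 37, -15, 0, 0, 0, 0],
    [45, 37, -15, 0, 0, 0, 0],
    [45, 37, -15, 0, 0, 0, 0],
    [45, 37, -15, 0, 0, 0, 0],
  ],
)

```text
clock: 0.95
tcp_pos: [504.1, 297.3, 257.5]
tool_rot: [-3.141, 0.0, 1.571]
ft_force: [0.4, 0.1, -0.8]
finger_gap: 0.451
grip_force: 0.0
```

step_arm(
  increments=[
    [45, 0, 0, 0, 0, 0, 0],
    [45, 0, 0, 0, 0, 0, 0],
    [45, 0, 0, 0, 0, 0, 0],
  ],
)

```text
clock: 1.25
tcp_pos: [505.7, 294.3, 257.5]
tool_rot: [3.141, 0.002, 1.569]
ft_force: [-0.0, 0.1, 0.2]
finger_gap: 0.451
grip_force: 0.0
```

Run:
```python
from bench import env
import cv2
s=env.observe(); print(s["clock"],s["tcp_pos"],s["tool_rot"])
m=env.camera_model("wrist");im=env.snapshot("wrist")
import pickle;pickle.dump((m,s),open("w1.pkl","wb"))
cv2.imwrite("pics/w1.png",cv2.resize(im,None,fx=1.42,fy=1.42,interpolation=cv2.INTER_CUBIC));print(m)
```

```text
1.25 [505.68602016 294.31046096 257.49866933] [3.14139232e+00 1.61861712e-03 1.56878451e+00]
{'vertical_fov': 63.390501357805796, 'cx': 280.2668283401006, 'cy': 209.72976880737065, 'position': array([505.7836433 , 378.64308385, 384.38205441]), 'orientation': array([-0.32960657, -0.0012482 , -0.00108498])}
```

View pics/w1.png

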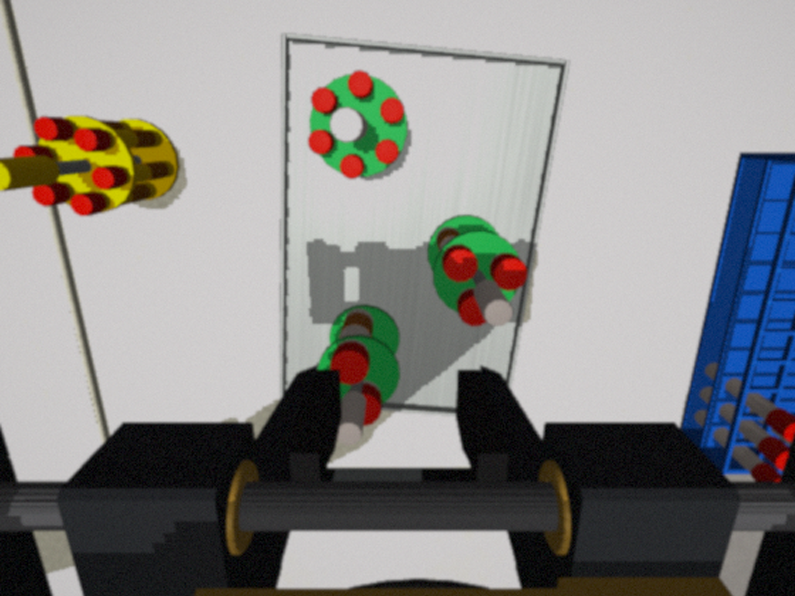

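Wrist view: the handle tops show in the enlarged picture at six (347,124), three (498,312) and two (349,432). The yellow decoy at far left is to be ignored.

Run:
```python
from h import *
import pickle
m,s=pickle.load(open("w1.pkl","rb"))
for k,uv in dict(six=(347,124),three=(498,312),two=(349,432)).items():
    p=atz(m,np.array(uv)/1.42,145);print(k,p.round(1),(p-s["tcp_pos"]).round(1))
```

```text
six [482.3 382.5 145. ] [ -23.4   88.2 -112.5]
three [558.9 288.7 145. ] [  53.2   -5.6 -112.5]
two [477.6 214.7 145. ] [ -28.1  -79.6 -112.5]
```

step_arm(
  increments=[
    [45, -40, -14, 5, 0, 0, 0],
    [45, -40, -14, 25, 0, 0, 0],
    [45, 0, 0, 35, 0, 0, 0],
    [45, 0, 0, 20, 0, 0, 0],
    [45, 0, 0, 0, 0, 0, 0],
    [45, 0, 0, 0, 0, 0, 0],
    [45, 0, 0, 0, 0, 0, 0],
  ],
)

```text
clock: 2.0
tcp_pos: [478.1, 216.1, 173.9]
tool_rot: [3.139, -0.001, 1.57]
ft_force: [0.5, 0.1, 0.4]
finger_gap: 0.448
grip_force: 0.0
```

Run:
```python
from bench import env
import cv2,pickle
s=env.observe(); print(s["tcp_pos"])
m=env.camera_model("wrist");im=env.snapshot("wrist")
pickle.dump((m,s),open("w2.pkl","wb"))
cv2.imwrite("pics/w2.png",cv2.resize(im[180:380,150:410],None,fx=3,fy=3,interpolation=cv2.INTER_CUBIC))
```

```text
[478.06623022 216.10743002 173.85905691]
```

View pics/w2.png

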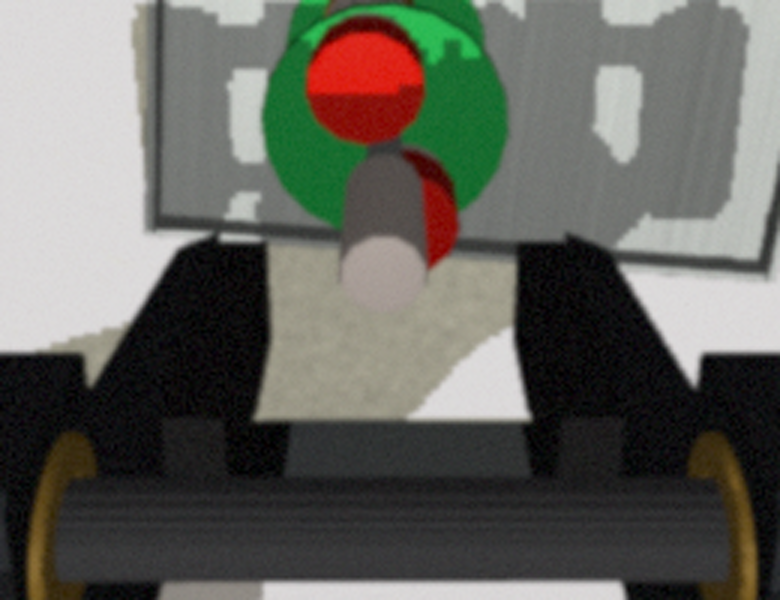

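Handle top at enlarged (383,274) and finger midline at 392, so the handle is about 1.4 mm to the left (−x).

Run:
```python
from h import *
import pickle
m,s=pickle.load(open("w2.pkl","rb"))
p=atz(m,np.array((383,274))/3+[150,180],145);print(p.round(1),(p-s["tcp_pos"]).round(1))
```

```text
[477.  213.7 145. ] [ -1.1  -2.4 -28.9]
```

step_arm(
  increments=[
    [45, -2, -1, 15, 0, 0, 0],
    [45, 0, 0, 18, 0, 0, 0],
    [45, 0, 0, 16, 0, 0, 0],
    [45, 0, 0, 0, 0, 0, 0],
    [45, 0, 0, 0, 0, 0, 0],
  ],
  grip_force=25,
)

```text
clock: 2.55
tcp_pos: [476.5, 214.3, 124.5]
tool_rot: [3.141, -0.0, 1.571]
ft_force: [-0.7, -0.3, -0.5]
finger_gap: 0.451
grip_force: 0.0
```

step_arm(
  increments=[
    [10, 0, 0, 0, 0, 0, 0],
    [10, 0, 0, 0, 0, 0, 0],
    [10, 0, 0, 0, 0, 0, 0],
    [10, 0, 0, 0, 0, 0, 0],
    [10, 0, 0, 0, 0, 0, 0],
    [10, 0, 0, 0, 0, 0, 0],
  ],
)

```text
clock: 3.15
tcp_pos: [476.6, 214.2, 124.2]
tool_rot: [3.14, -0.001, 1.571]
ft_force: [0.3, 0.9, 5.6]
finger_gap: 0.169
grip_force: 25.0
```

step_arm(
  increments=[
    [10, 0, 0, -5, 0, 0, 0],
    [10, 0, 0, -15, 0, 0, 0],
    [10, 0, 0, -25, 0, 0, 0],
    [10, 0, 0, -30, 0, 0, 0],
    [10, 0, 0, -25, 0, 0, 0],
    [10, 0, 0, -15, 0, 0, 0],
    [10, 0, 0, -5, 0, 0, 0],
    [10, 0, 0, 0, 0, 0, 0],
  ],
)

```text
clock: 3.95
tcp_pos: [475.7, 213.9, 243.8]
tool_rot: [-3.141, 0.0, 1.571]
ft_force: [0.2, 0.7, -3.0]
finger_gap: 0.172
grip_force: 25.0
```

step_arm(
  increments=[
    [10, -6, 2, 0, 0, 0, 0],
    [10, -14, 5, 0, 0, 0, 0],
    [10, -22, 8, 0, 0, 0, 0],
    [10, -28, 10, 0, 0, 0, 0],
    [10, -30, 12, 0, 0, 0, 0],
    [10, -30, 12, 0, 0, 0, 0],
    [10, -30, 12, 0, 0, 0, 0],
    [10, -30, 12, 0, 0, 0, 0],
  ],
)

```text
clock: 4.75
tcp_pos: [548.8, 20.8, 242.7]
tool_rot: [-3.139, 0.001, 1.569]
ft_force: [0.1, 0.2, -2.6]
finger_gap: 0.168
grip_force: 25.0
```

step_arm(
  increments=[
    [10, -30, 12, 0, 0, 0, 0],
    [10, -30, 12, 0, 0, 0, 0],
    [10, -30, 12, 0, 0, 0, 0],
    [10, -26, 10, 0, 0, 0, 0],
    [10, -18, 7, 0, 0, 0, 0],
    [10, -10, 4, 0, 0, 0, 0],
    [10, -4, 2, 0, 0, 0, 0],
    [10, 0, 0, 0, 0, 0, 0],
  ],
)

```text
clock: 5.55
tcp_pos: [607.6, -124.2, 243.2]
tool_rot: [-3.141, -0.0, 1.57]
ft_force: [-0.8, -0.1, -2.7]
finger_gap: 0.169
grip_force: 25.0
```

Run:
```python
from bench import env
import cv2,pickle
s=env.observe(); print(s["tcp_pos"])
m=env.camera_model("wrist");im=env.snapshot("wrist")
pickle.dump((m,s),open("w3.pkl","wb"))
cv2.imwrite("pics/w3.png",cv2.resize(im,None,fx=1.42,fy=1.42,interpolation=cv2.INTER_CUBIC))
```

```text
[ 607.63922095 -124.15519915  243.17355401]
```

View pics/w3.png

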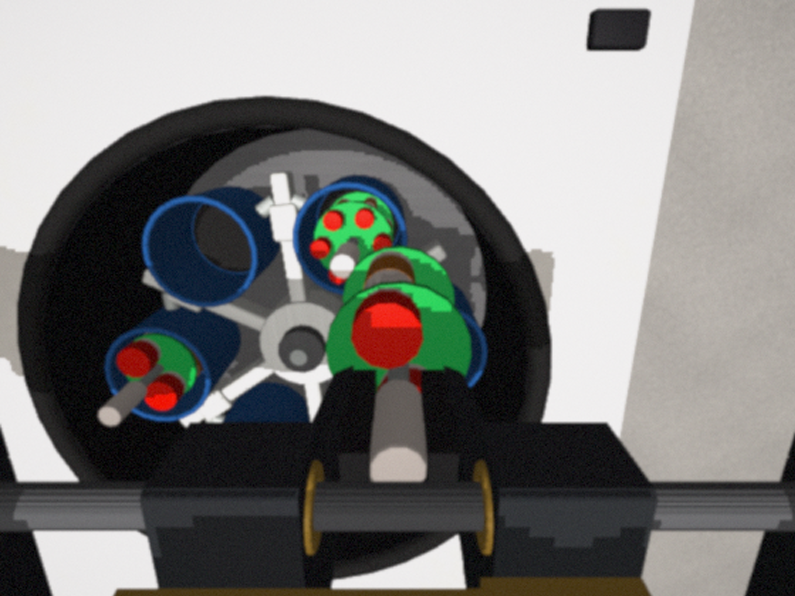

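Rims at (201,250), (350,234) and (158,372); twin-six handle (342,265); twin-two handle (109,414).

Run:
```python
from h import *
import pickle
from scipy.optimize import least_squares
m,s=pickle.load(open("w3.pkl","rb"))
L=[("oppthree",2,(201,250),20),("Tsix",1,(350,234),20),("Ttwo",3,(158,372),20),("Tsix",1,(342,265),84),("Ttwo",3,(109,414),84)]
q=[]
for k,i,uv,z in L:
    p=atz(m,np.array(uv)/1.42,z);q.append(p[:2]);print(k,z,p.round(1))
pt=lambda p,i:p[:2]+112*np.array([np.cos(p[2]+i*np.pi/3),np.sin(p[2]+i*np.pi/3)])
r=least_squares(lambda p:np.concatenate([pt(p,l[1])-a for l,a in zip(L,q)]),[523,-213,0.05]);print(r.x,r.fun.round(1))
for n,i in dict(opptwo=0,oppsix=4,oppthree=2).items(): print(n,pt(r.x,i))
```

```text
oppthree 20 [ 461.8 -121.7   20. ]
Tsix 20 [ 572.6 -109.7   20. ]
Ttwo 20 [ 413.9 -222.5   20. ]
Tsix 84 [ 573.6 -116.1   84. ]
Ttwo 84 [ 410.9 -221.1   84. ]
[ 5.24266035e+02 -2.13864216e+02  7.19138936e-02] [-0.4  0.6  0.5 -3.4 -1.4  0.6 -0.4  3.   1.7 -0.8]
opptwo [ 635.97654954 -205.81680095]
oppsix [ 475.38004374 -314.63206791]
oppthree [ 461.44151113 -121.14378064]
```

step_arm(
  increments=[
    [10, -8, 3, 0, 0, 0, 0],
    [10, -20, 7, 0, 0, 0, 0],
    [10, -25, 8, 0, 0, 0, 0],
    [10, -18, 7, 0, 0, 0, 0],
    [10, -10, 3, 10, 0, 0, 0],
    [10, 0, 0, 30, 0, 0, 0],
    [10, 0, 0, 25, 0, 0, 0],
    [10, 0, 0, 10, 0, 0, 0],
  ],
)

```text
clock: 6.4
tcp_pos: [634.0, -203.4, 165.4]
tool_rot: [-3.136, -0.002, 1.572]
ft_force: [-0.8, -0.3, -2.9]
finger_gap: 0.169
grip_force: 25.0
```

step_arm(
  increments=[
    [10, 0, 0, 0, 0, 0, 0],
    [10, 0, 0, 0, 0, 0, 0],
    [10, 0, 0, 0, 0, 0, 0],
  ],
)

```text
clock: 6.7
tcp_pos: [637.1, -204.9, 170.3]
tool_rot: [3.139, 0.001, 1.571]
ft_force: [-0.4, -0.2, -2.7]
finger_gap: 0.175
grip_force: 25.0
```

Run:
```python
from bench import env
import cv2
a=env.snapshot("scene")[180:330,75:275];b=env.snapshot("side")[100:250,200:400]
cv2.imwrite("pics/v1.png",cv2.resize(cv2.vconcat([a,b]),None,fx=2,fy=2,interpolation=cv2.INTER_CUBIC) if 0 else cv2.resize(cv2.hconcat([a,b]),None,fx=2,fy=2,interpolation=cv2.INTER_CUBIC))
```

```text
(no output)
```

View pics/v1.png

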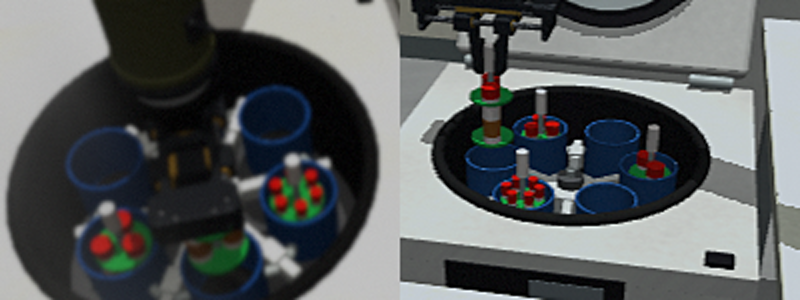

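Insert hangs upright over its bucket in both views. Lowering.

step_arm(
  increments=[
    [10, 0, -1.5, 8, 0, 0, 0],
    [10, 0, 0, 15, 0, 0, 0],
    [10, 0, 0, 18, 0, 0, 0],
    [10, 0, 0, 18, 0, 0, 0],
    [10, 0, 0, 16, 0, 0, 0],
    [10, 0, 0, 12, 0, 0, 0],
    [10, 0, 0, 7, 0, 0, 0],
    [10, 0, 0, 0, 0, 0, 0],
  ],
)

```text
clock: 7.6
tcp_pos: [633.9, -204.7, 73.5]
tool_rot: [-3.14, -0.001, 1.571]
ft_force: [-0.8, -0.8, -2.9]
finger_gap: 0.176
grip_force: 25.0
```

step_arm(
  increments=[
    [10, 0, 0, 4, 0, 0, 0],
    [10, 0, 0, 3, 0, 0, 0],
    [10, 0, 0, 2, 0, 0, 0],
    [10, 0, 0, 1, 0, 0, 0],
    [10, 0, 0, 0, 0, 0, 0],
  ],
)

```text
clock: 8.1
tcp_pos: [634.5, -205.0, 64.8]
tool_rot: [3.141, 0.0, 1.571]
ft_force: [-0.1, 0.3, -3.0]
finger_gap: 0.171
grip_force: 25.0
```

step_arm(
  increments=[
    [10, 0, 0, 1, 0, 0, 0],
    [10, 0, 0, 0.5, 0, 0, 0],
    [10, 0, 0, 0, 0, 0, 0],
  ],
)

```text
clock: 8.4
tcp_pos: [634.7, -205.0, 63.4]
tool_rot: [3.141, 0.0, 1.571]
ft_force: [-0.8, 0.2, -2.5]
finger_gap: 0.17
grip_force: 25.0
```

step_arm(
  increments=[
    [10, 0, 0, 0.7, 0, 0, 0],
    [10, 0, 0, 0, 0, 0, 0],
  ],
)

```text
clock: 8.6
tcp_pos: [634.8, -205.1, 63.3]
tool_rot: [3.141, 0.0, 1.571]
ft_force: [-1.3, 0.7, 4.5]
finger_gap: 0.171
grip_force: 25.0
```

step_arm(
  increments=[
    [22, 0, 0, 0, 0, 0, 0],
    [30, 0, 0, 0, 0, 0, 0],
    [40, 0, 0, 0, 0, 0, 0],
    [40, 0, 0, -5, 0, 0, 0],
    [40, 0, 0, -20, 0, 0, 0],
    [40, 0, 0, -40, 0, 0, 0],
    [40, 0, 0, -40, 0, 0, 0],
    [40, 0, 0, -15, 0, 0, 0],
  ],
)

```text
clock: 9.4
tcp_pos: [636.8, -205.5, 187.1]
tool_rot: [3.134, 0.002, 1.57]
ft_force: [1.3, 0.2, -0.1]
finger_gap: 0.4
grip_force: 0.0
```

step_arm(
  increments=[
    [45, 20, -3, 0, 0, 0, 0],
    [45, 40, -6, 0, 0, 0, 0],
    [45, 45, -7, 0, 0, 0, 0],
    [45, 45, -7, 0, 0, 0, 0],
    [45, 45, -7, 0, 0, 0, 0],
    [45, 45, -7, 0, 0, 0, 0],
    [45, 45, -7, 0, 0, 0, 0],
    [45, 45, -7, 0, 0, 0, 0],
  ],
)

```text
clock: 10.2
tcp_pos: [580.6, 128.0, 180.5]
tool_rot: [-3.137, 0.0, 1.572]
ft_force: [-0.1, 0.2, 0.3]
finger_gap: 0.451
grip_force: 0.0
```

step_arm(
  increments=[
    [45, 45, -7, 0, 0, 0, 0],
    [45, 45, -7, 0, 0, 0, 0],
    [45, 40, -6, 0, 0, 0, 0],
    [45, 23, -4, 0, 0, 0, 0],
    [45, 10, -1, 0, 0, 0, 0],
    [45, 0, 0, 0, 0, 0, 0],
    [45, 0, 0, 0, 0, 0, 0],
    [45, 0, 0, 0, 0, 0, 0],
  ],
)

```text
clock: 11.0
tcp_pos: [559.0, 285.4, 182.1]
tool_rot: [-3.141, 0.002, 1.568]
ft_force: [-0.8, -0.4, 0.6]
finger_gap: 0.453
grip_force: 0.0
```

Run:
```python
from bench import env
import cv2,pickle
s=env.observe(); print(s["tcp_pos"])
m=env.camera_model("wrist");im=env.snapshot("wrist")
pickle.dump((m,s),open("w4.pkl","wb"))
a=cv2.resize(im[180:380,150:410],None,fx=3,fy=3,interpolation=cv2.INTER_CUBIC)
cv2.imwrite("pics/w4.png",a)
cv2.imwrite("pics/s4.png",env.snapshot("scene"))
```

```text
[559.02936443 285.35752465 182.14971498]
```

View pics/w4.png

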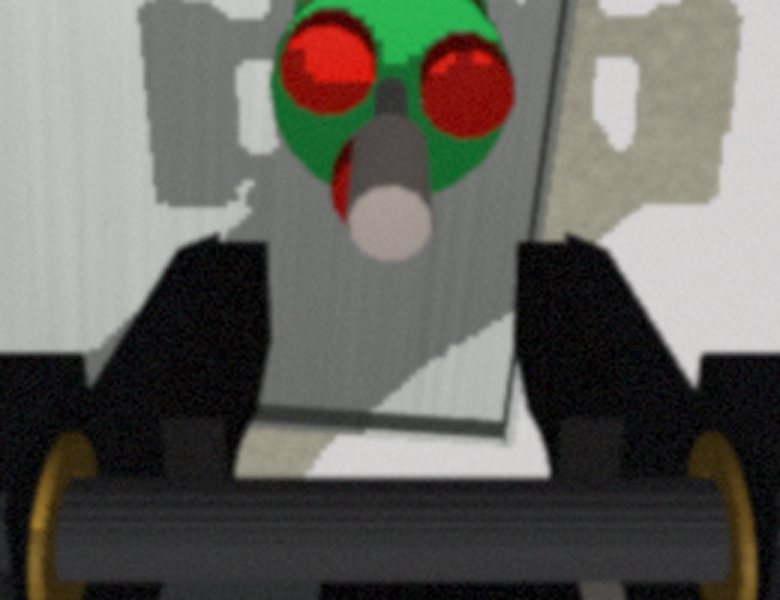

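The three-tube handle is at (390,223), centred between the fingers in x; y needs about +3 mm.

step_arm(
  increments=[
    [45, 3, 0, 10, 0, 0, 0],
    [45, 0, 0, 20, 0, 0, 0],
    [45, 0, 0, 18, 0, 0, 0],
    [45, 0, 0, 9, 0, 0, 0],
    [45, 0, 0, 0, 0, 0, 0],
    [45, 0, 0, 0, 0, 0, 0],
  ],
)

```text
clock: 11.7
tcp_pos: [558.8, 291.1, 125.7]
tool_rot: [3.141, -0.0, 1.571]
ft_force: [0.3, -0.4, 0.7]
finger_gap: 0.454
grip_force: 0.0
```

step_arm(
  increments=[
    [10, 0, 0, 0, 0, 0, 0],
    [10, 0, 0, 0, 0, 0, 0],
    [10, 0, 0, 0, 0, 0, 0],
    [10, 0, 0, 0, 0, 0, 0],
    [10, 0, 0, 0, 0, 0, 0],
    [10, 0, 0, 0, 0, 0, 0],
  ],
)

```text
clock: 12.3
tcp_pos: [558.7, 291.2, 126.1]
tool_rot: [3.141, -0.0, 1.571]
ft_force: [-0.6, -0.7, 4.4]
finger_gap: 0.173
grip_force: 25.0
```

step_arm(
  increments=[
    [10, 0, 0, -5, 0, 0, 0],
    [10, 0, 0, -15, 0, 0, 0],
    [10, 0, 0, -25, 0, 0, 0],
    [10, 0, 0, -30, 0, 0, 0],
    [10, 0, 0, -25, 0, 0, 0],
    [10, 0, 0, -15, 0, 0, 0],
    [10, 0, 0, -5, 0, 0, 0],
    [10, 0, 0, 0, 0, 0, 0],
  ],
)

```text
clock: 13.1
tcp_pos: [558.6, 291.0, 246.3]
tool_rot: [3.141, -0.0, 1.571]
ft_force: [0.2, 0.3, -3.5]
finger_gap: 0.174
grip_force: 25.0
```

step_arm(
  increments=[
    [10, -6, -1, 0, 0, 0, 0],
    [10, -14, -3, 0, 0, 0, 0],
    [10, -24, -6, 0, 0, 0, 0],
    [10, -32, -8, 0, 0, 0, 0],
    [10, -36, -9, 0, 0, 0, 0],
    [10, -36, -9, 0, 0, 0, 0],
    [10, -36, -9, 0, 0, 0, 0],
    [10, -36, -8, 0, 0, 0, 0],
  ],
)

```text
clock: 13.9
tcp_pos: [503.8, 68.1, 244.9]
tool_rot: [-3.14, 0.001, 1.57]
ft_force: [0.7, 0.1, -2.6]
finger_gap: 0.176
grip_force: 25.0
```

step_arm(
  increments=[
    [10, -36, -9, 0, 0, 0, 0],
    [10, -36, -8, 0, 0, 0, 0],
    [10, -34, -8, 0, 0, 0, 0],
    [10, -30, -7, 0, 0, 0, 0],
    [10, -24, -6, 0, 0, 0, 0],
    [10, -16, -4, 0, 0, 0, 0],
    [10, -10, -3, 0, 0, 0, 0],
    [10, -4, 0, 0, 0, 0, 0],
  ],
)

```text
clock: 14.7
tcp_pos: [459.1, -120.5, 245.2]
tool_rot: [-3.14, 0.0, 1.568]
ft_force: [-0.2, 0.6, -3.4]
finger_gap: 0.172
grip_force: 25.0
```

step_arm(
  increments=[
    [10, 0, 0, 10, 0, 0, 0],
    [10, 0, 0, 25, 0, 0, 0],
    [10, 0, 0, 25, 0, 0, 0],
    [10, 0, 0, 15, 0, 0, 0],
    [10, 0, 0, 0, 0, 0, 0],
    [10, 0, 0, 0, 0, 0, 0],
    [10, 0, 0, 0, 0, 0, 0],
  ],
)

```text
clock: 15.4
tcp_pos: [461.2, -118.5, 171.1]
tool_rot: [3.14, -0.0, 1.572]
ft_force: [-0.4, -0.1, -3.7]
finger_gap: 0.17
grip_force: 25.0
```

step_arm(
  increments=[
    [10, -0.7, -0.7, 8, 0, 0, 0],
    [10, 0, 0, 15, 0, 0, 0],
    [10, 0, 0, 18, 0, 0, 0],
    [10, 0, 0, 18, 0, 0, 0],
    [10, 0, 0, 16, 0, 0, 0],
    [10, 0, 0, 12, 0, 0, 0],
    [10, 0, 0, 7, 0, 0, 0],
    [10, 0, 0, 0, 0, 0, 0],
  ],
)

```text
clock: 16.2
tcp_pos: [459.7, -119.6, 76.0]
tool_rot: [-3.141, -0.0, 1.571]
ft_force: [-0.5, 0.9, -3.3]
finger_gap: 0.173
grip_force: 25.0
```

step_arm(
  increments=[
    [10, 0, 0, 4, 0, 0, 0],
    [10, 0, 0, 2, 0, 0, 0],
    [10, 0, 0, 1, 0, 0, 0],
    [10, 0, 0, 0, 0, 0, 0],
    [10, 0, 0, 0, 0, 0, 0],
  ],
)

```text
clock: 16.7
tcp_pos: [459.9, -119.7, 69.7]
tool_rot: [3.141, 0.0, 1.571]
ft_force: [0.0, -1.1, -3.4]
finger_gap: 0.171
grip_force: 25.0
```

step_arm(
  increments=[
    [10, 0, 0, 2, 0, 0, 0],
    [10, 0, 0, 1, 0, 0, 0],
    [10, 0, 0, 0, 0, 0, 0],
    [10, 0, 0, 0, 0, 0, 0],
  ],
)

```text
clock: 17.1
tcp_pos: [459.8, -119.7, 66.5]
tool_rot: [-3.141, -0.0, 1.571]
ft_force: [-0.4, -0.2, -3.6]
finger_gap: 0.17
grip_force: 25.0
```

step_arm(
  increments=[
    [10, 0, 0, 1, 0, 0, 0],
    [10, 0, 0, 0, 0, 0, 0],
  ],
)

```text
clock: 17.3
tcp_pos: [459.8, -119.7, 65.4]
tool_rot: [-3.142, -0.0, 1.571]
ft_force: [-0.5, -0.0, -3.2]
finger_gap: 0.17
grip_force: 25.0
```

step_arm(
  increments=[
    [10, 0, 0, 0.5, 0, 0, 0],
    [10, 0, 0, 0, 0, 0, 0],
  ],
)

```text
clock: 17.5
tcp_pos: [459.8, -119.7, 65.1]
tool_rot: [3.142, 0.0, 1.571]
ft_force: [-0.0, -0.5, -3.2]
finger_gap: 0.174
grip_force: 25.0
```

step_arm(
  increments=[
    [10, 0, 0, 0.5, 0, 0, 0],
    [10, 0, 0, 0, 0, 0, 0],
  ],
)

```text
clock: 17.7
tcp_pos: [459.8, -119.7, 65.0]
tool_rot: [3.141, 0.0, 1.571]
ft_force: [-0.6, 0.6, 4.2]
finger_gap: 0.171
grip_force: 25.0
```

step_arm(
  increments=[
    [22, 0, 0, 0, 0, 0, 0],
    [30, 0, 0, 0, 0, 0, 0],
    [40, 0, 0, 0, 0, 0, 0],
    [40, 0, 0, -5, 0, 0, 0],
    [40, 0, 0, -20, 0, 0, 0],
    [40, 0, 0, -40, 0, 0, 0],
    [40, 0, 0, -40, 0, 0, 0],
    [40, 0, 0, -15, 0, 0, 0],
  ],
)

```text
clock: 18.5
tcp_pos: [461.0, -120.0, 187.9]
tool_rot: [3.137, 0.001, 1.57]
ft_force: [0.7, 0.0, -0.5]
finger_gap: 0.4
grip_force: 0.0
```

step_arm(
  increments=[
    [45, 20, 2, 0, 0, 0, 0],
    [45, 40, 2, 0, 0, 0, 0],
    [45, 45, 2, 0, 0, 0, 0],
    [45, 45, 2, 0, 0, 0, 0],
    [45, 45, 2, 0, 0, 0, 0],
    [45, 45, 2, 0, 0, 0, 0],
    [45, 45, 2, 0, 0, 0, 0],
    [45, 45, 2, 0, 0, 0, 0],
  ],
)

```text
clock: 19.3
tcp_pos: [475.4, 212.1, 184.8]
tool_rot: [3.142, 0.0, 1.571]
ft_force: [-0.0, -0.3, 0.1]
finger_gap: 0.451
grip_force: 0.0
```

step_arm(
  increments=[
    [45, 45, 2, 0, 0, 0, 0],
    [45, 45, 2, 0, 0, 0, 0],
    [45, 40, 2, 0, 0, 0, 0],
    [45, 25, 0, 0, 0, 0, 0],
    [45, 12, 0, 0, 0, 0, 0],
    [45, 0, 0, 0, 0, 0, 0],
    [45, 0, 0, 0, 0, 0, 0],
    [45, 0, 0, 0, 0, 0, 0],
  ],
)

```text
clock: 20.1
tcp_pos: [482.4, 374.7, 184.6]
tool_rot: [-3.142, 0.002, 1.568]
ft_force: [-0.6, -0.7, -0.9]
finger_gap: 0.452
grip_force: 0.0
```

Run:
```python
from bench import env
import cv2,pickle
s=env.observe(); print(s["tcp_pos"])
m=env.camera_model("wrist");im=env.snapshot("wrist")
pickle.dump((m,s),open("w5.pkl","wb"))
a=cv2.resize(im[180:330,150:410],None,fx=3,fy=3,interpolation=cv2.INTER_CUBIC)
b=env.snapshot("scene")[190:340,75:275]; c=env.snapshot("side")[130:220,210:360]
h=lambda x:cv2.resize(x,(390,150*2-0 if 0 else 150),interpolation=cv2.INTER_CUBIC)
b=cv2.resize(b,(200,150));
cv2.imwrite("pics/w5.png",cv2.vconcat([a,cv2.hconcat([h(c),cv2.resize(b,(390,150))])]))
```

```text
[482.41268263 374.7138277  184.55832858]
```

View pics/w5.png

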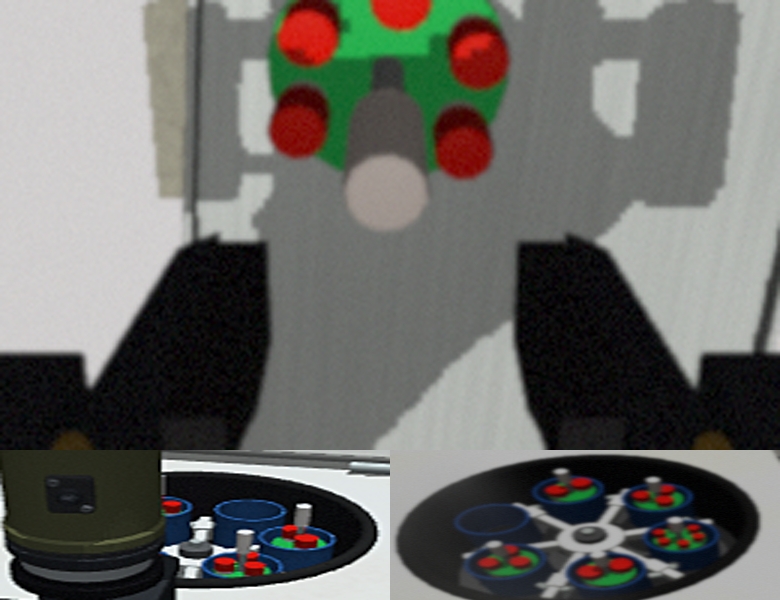

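Two and three are seated. Six-tube handle top at (386,193).

Run:
```python
from h import *
import pickle
for n,uv in (("w5",(386,193)),("w4",(390,223))):
    m,s=pickle.load(open(n+".pkl","rb"))
    p=atz(m,np.array(uv)/3+[150,180],145);print(p.round(1),(p-s["tcp_pos"]).round(1))
```

```text
[481.8 382.5 145. ] [ -0.6   7.8 -39.6]
[559.1 288.4 145. ] [  0.1   3.1 -37.1]
```

step_arm(
  increments=[
    [45, 6, -0.8, 10, 0, 0, 0],
    [45, 0, 0, 20, 0, 0, 0],
    [45, 0, 0, 20, 0, 0, 0],
    [45, 0, 0, 9, 0, 0, 0],
    [45, 0, 0, 0, 0, 0, 0],
    [45, 0, 0, 0, 0, 0, 0],
  ],
)

```text
clock: 20.85
tcp_pos: [481.2, 383.5, 125.7]
tool_rot: [3.141, -0.0, 1.571]
ft_force: [0.5, 0.1, -0.1]
finger_gap: 0.448
grip_force: 0.0
```

step_arm(
  increments=[
    [10, 0, 0, 0, 0, 0, 0],
    [10, 0, 0, 0, 0, 0, 0],
    [10, 0, 0, 0, 0, 0, 0],
    [10, 0, 0, 0, 0, 0, 0],
    [10, 0, 0, 0, 0, 0, 0],
    [10, 0, 0, 0, 0, 0, 0],
  ],
)

```text
clock: 21.45
tcp_pos: [481.4, 383.5, 126.1]
tool_rot: [3.141, -0.001, 1.571]
ft_force: [0.8, -0.1, 3.9]
finger_gap: 0.173
grip_force: 25.0
```

step_arm(
  increments=[
    [10, 0, 0, -5, 0, 0, 0],
    [10, 0, 0, -15, 0, 0, 0],
    [10, 0, 0, -25, 0, 0, 0],
    [10, 0, 0, -30, 0, 0, 0],
    [10, 0, 0, -25, 0, 0, 0],
    [10, 0, 0, -15, 0, 0, 0],
    [10, 0, 0, -5, 0, 0, 0],
    [10, 0, 0, 0, 0, 0, 0],
  ],
)

```text
clock: 22.25
tcp_pos: [481.0, 383.3, 246.3]
tool_rot: [3.141, -0.001, 1.571]
ft_force: [-0.1, 0.6, -2.4]
finger_gap: 0.17
grip_force: 25.0
```

step_arm(
  increments=[
    [10, -6, 0, 0, 0, 0, 0],
    [10, -14, 0, 0, 0, 0, 0],
    [10, -24, 0, 0, 0, 0, 0],
    [10, -32, 0, 0, 0, 0, 0],
    [10, -36, 0, 0, 0, 0, 0],
    [10, -36, 0, 0, 0, 0, 0],
    [10, -36, 0, 0, 0, 0, 0],
    [10, -36, 0, 0, 0, 0, 0],
  ],
)

```text
clock: 23.05
tcp_pos: [480.1, 160.2, 244.9]
tool_rot: [-3.14, 0.002, 1.57]
ft_force: [0.2, 0.3, -3.6]
finger_gap: 0.17
grip_force: 25.0
```

step_arm(
  increments=[
    [10, -36, -1, 0, 0, 0, 0],
    [10, -36, -1, 0, 0, 0, 0],
    [10, -36, -1, 0, 0, 0, 0],
    [10, -36, -1, 0, 0, 0, 0],
    [10, -36, -1, 0, 0, 0, 0],
    [10, -36, -1, 0, 0, 0, 0],
    [10, -36, 0, 0, 0, 0, 0],
    [10, -36, 0, 0, 0, 0, 0],
  ],
)

```text
clock: 23.85
tcp_pos: [473.3, -127.1, 245.0]
tool_rot: [-3.14, 0.0, 1.57]
ft_force: [0.0, -0.2, -2.6]
finger_gap: 0.173
grip_force: 25.0
```

step_arm(
  increments=[
    [10, -36, 0, 0, 0, 0, 0],
    [10, -36, 0, 0, 0, 0, 0],
    [10, -34, 0, 0, 0, 0, 0],
    [10, -30, 0, 0, 0, 0, 0],
    [10, -24, 0, 0, 0, 0, 0],
    [10, -16, 0, 0, 0, 0, 0],
    [10, -10, 0, 0, 0, 0, 0],
    [10, -3, 0, 0, 0, 0, 0],
  ],
)

```text
clock: 24.65
tcp_pos: [474.4, -314.4, 245.2]
tool_rot: [-3.141, -0.0, 1.57]
ft_force: [0.4, 0.6, -3.1]
finger_gap: 0.173
grip_force: 25.0
```

step_arm(
  increments=[
    [10, 0, 0, 10, 0, 0, 0],
    [10, 0, 0, 25, 0, 0, 0],
    [10, 0, 0, 25, 0, 0, 0],
    [10, 0, 0, 15, 0, 0, 0],
    [10, 0, 0, 0, 0, 0, 0],
    [10, 0, 0, 0, 0, 0, 0],
    [10, 0, 0, 0, 0, 0, 0],
  ],
)

```text
clock: 25.35
tcp_pos: [475.8, -313.4, 171.4]
tool_rot: [3.14, 0.001, 1.572]
ft_force: [0.1, 0.0, -3.5]
finger_gap: 0.17
grip_force: 25.0
```

step_arm(
  increments=[
    [10, 0, -0.5, 8, 0, 0, 0],
    [10, 0, 0, 15, 0, 0, 0],
    [10, 0, 0, 18, 0, 0, 0],
    [10, 0, 0, 18, 0, 0, 0],
    [10, 0, 0, 16, 0, 0, 0],
    [10, 0, 0, 12, 0, 0, 0],
    [10, 0, 0, 7, 0, 0, 0],
    [10, 0, 0, 0, 0, 0, 0],
  ],
)

```text
clock: 26.15
tcp_pos: [474.3, -313.5, 75.9]
tool_rot: [-3.141, -0.001, 1.571]
ft_force: [-0.9, 0.3, -2.1]
finger_gap: 0.169
grip_force: 25.0
```

step_arm(
  increments=[
    [10, 0, 0, 4, 0, 0, 0],
    [10, 0, 0, 3, 0, 0, 0],
    [10, 0, 0, 2, 0, 0, 0],
    [10, 0, 0, 0.5, 0, 0, 0],
    [10, 0, 0, 0, 0, 0, 0],
    [10, 0, 0, 0, 0, 0, 0],
  ],
)

```text
clock: 26.75
tcp_pos: [474.6, -313.7, 67.2]
tool_rot: [3.141, 0.0, 1.571]
ft_force: [0.2, 0.6, -1.7]
finger_gap: 0.173
grip_force: 25.0
```

step_arm(
  increments=[
    [10, 0, 0, 0.5, 0, 0, 0],
    [10, 0, 0, 0, 0, 0, 0],
  ],
)

```text
clock: 26.95
tcp_pos: [474.6, -313.7, 66.6]
tool_rot: [3.141, 0.0, 1.571]
ft_force: [0.5, -0.5, -2.5]
finger_gap: 0.171
grip_force: 25.0
```

step_arm(
  increments=[
    [10, 0, 0, 1, 0, 0, 0],
    [10, 0, 0, 0, 0, 0, 0],
  ],
)

```text
clock: 27.15
tcp_pos: [474.5, -313.7, 65.4]
tool_rot: [-3.141, -0.0, 1.571]
ft_force: [-0.4, -0.1, -3.6]
finger_gap: 0.17
grip_force: 25.0
```

step_arm(
  increments=[
    [10, 0, 0, 0.5, 0, 0, 0],
    [10, 0, 0, 0, 0, 0, 0],
  ],
)

```text
clock: 27.35
tcp_pos: [474.5, -313.7, 65.1]
tool_rot: [3.141, 0.0, 1.571]
ft_force: [0.5, 0.5, -1.4]
finger_gap: 0.172
grip_force: 25.0
```

step_arm(
  increments=[
    [10, 0, 0, 0.4, 0, 0, 0],
    [10, 0, 0, 0, 0, 0, 0],
  ],
)

```text
clock: 27.55
tcp_pos: [474.5, -313.8, 65.1]
tool_rot: [3.141, 0.0, 1.571]
ft_force: [-2.2, 0.6, 4.1]
finger_gap: 0.175
grip_force: 25.0
```

Contact. Release, rise, move clear and check.

step_arm(
  increments=[
    [22, 0, 0, 0, 0, 0, 0],
    [30, 0, 0, 0, 0, 0, 0],
    [40, 0, 0, 0, 0, 0, 0],
    [40, 0, 0, -5, 0, 0, 0],
    [40, 0, 0, -20, 0, 0, 0],
    [40, 0, 0, -40, 0, 0, 0],
    [40, 0, 0, -40, 0, 0, 0],
    [40, 0, 0, -40, 0, 0, 0],
  ],
)

```text
clock: 28.35
tcp_pos: [474.3, -313.5, 211.4]
tool_rot: [-3.142, -0.0, 1.571]
ft_force: [0.5, 0.2, 0.3]
finger_gap: 0.402
grip_force: 0.0
```

step_arm(
  increments=[
    [45, 20, 0, -10, 0, 0, 0],
    [45, 40, 0, 0, 0, 0, 0],
    [45, 45, 0, 0, 0, 0, 0],
    [45, 45, 0, 0, 0, 0, 0],
    [45, 45, 0, 0, 0, 0, 0],
    [45, 45, 0, 0, 0, 0, 0],
    [45, 45, 0, 0, 0, 0, 0],
    [45, 25, 0, 0, 0, 0, 0],
  ],
)

```text
clock: 29.15
tcp_pos: [474.4, 0.6, 220.0]
tool_rot: [3.141, -0.002, 1.576]
ft_force: [0.1, -0.8, -0.5]
finger_gap: 0.45
grip_force: 0.0
```

step_arm(
  increments=[
    [45, 40, 0, 0, 0, 0, 0],
    [45, 40, 0, 0, 0, 0, 0],
    [45, 20, 0, 0, 0, 0, 0],
    [45, 0, 0, 0, 0, 0, 0],
    [45, 0, 0, 0, 0, 0, 0],
    [45, 0, 0, 0, 0, 0, 0],
  ],
)

```text
clock: 29.75
tcp_pos: [474.5, 94.5, 219.7]
tool_rot: [-3.142, 0.001, 1.568]
ft_force: [-0.5, -0.5, -0.0]
finger_gap: 0.449
grip_force: 0.0
```

Run:
```python
from bench import env
import cv2
b=env.snapshot("scene")[190:340,75:275]
cv2.imwrite("pics/f.png",cv2.resize(b,None,fx=4,fy=4,interpolation=cv2.INTER_CUBIC)); print(env.observe()["clock"])
```

```text
29.8
```

View pics/f.png

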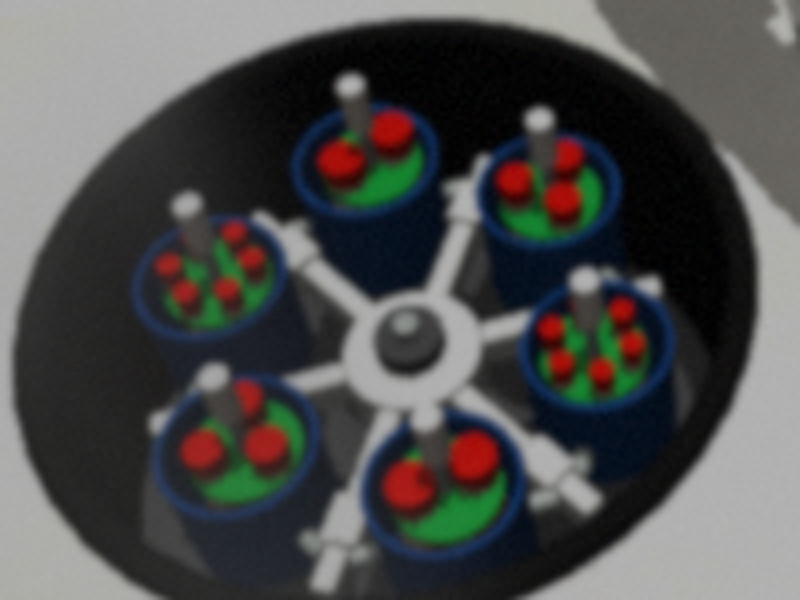

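All six inserts stand upright, each opposite its twin: two at (350,160) and (440,480), six at (215,280) and (595,345), three at (550,190) and (235,445).

```bash
python3 -c "
from bench import env
print(env.hand_in())"
```

```text
the job is handed in; nothing more can be done
None
```

The three loose inserts stand upright in the buckets opposite their twins, the three already loaded stayed in their buckets, and the job was handed in at about 30 s on the robot's clock (the hand-in returned no verdict).

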